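# Loosen the hub nut of the left tube spinner, whichever way it is threaded

## Task

Two tube spinners stand side by side on the bench. Loosen the black wing nut on the rotor of the left one (as seen from the robot) by a quarter turn, so that its rotor can be taken off for cleaning. Its thread may be right- or left-handed, so try a little each way and feel which way it gives. Leave the other spinner's nut tight, and let go at the end.

Things in the scene. Friction and masses are not known exactly. Their poses are not given: they have to be found in the camera images.
- nut_a_grip (a point): Point on the axis of spinner A's black wing nut, 86 mm above the worktop. The nut: upright flat bar 46 mm long, 12 thick, its sides from 66 up to 100 mm above the worktop, on a round collar 30 mm across. Frame: x along the bar, y across its flat faces, z up; turns with the nut. Spinner A may be the left or the right one.
- nut_b_grip (a point): The same point on spinner B's like nut. Both spinners: fixed white unit 116 mm square under a round metal rotor plate 108 mm across, top at 56 mm, with four white tube caps near its rim up to 64 mm; the nut stands in the middle.
- nut_a (a joint): Turn of nut A (rad): 0 as found, at its tight stop, growing as it is loosened, up to 2.0. The thread may be right-hand (loosens counter-clockwise from above) or left-hand (clockwise); not told, not visible. The wrong way it does not turn; the right way it drags lightly (0.08 N m), stays where left and does not rise.
- nut_b (a joint): The same for nut B; its thread may have the other hand.
Mind the look-alikes: they are no part of the job. Leave any brown look-alike of the part that bears nut_b_grip alone.

How it is judged:
By the outcome, as a careful person would: the job done as asked, in the order asked, and still so for the second after the job is handed in, with the robot touching nothing.
It also fails if it takes over 32 s, if anything falls off the work surface, if the arm or the gripper's body presses on something with over 40 N, if the wrist force passes 120 N, or if a joint passes its speed limit or range.

## Robot

A 6-joint arm with a two-finger parallel gripper is mounted at the origin on a cart in front of the work surface, level with it; the furniture and walls round the work are solid. World frame = base frame: x ahead of the robot, y to its left, z up, the work surface at z = 0. Lengths are in m, angles in rad, forces in N, time in s.
With the tool pointing down it reaches from about 0.375 to 0.975 m from the base axis. Payload 3.8 kg.
Tool frame: the origin (TCP) lies midway between the tips of the shut fingers; the grasp point (between the pads) lies 19 mm behind it; z points along the fingers, y is the line along which they close (so a half turn about z gives the same grasp; the last joint's range is limited). The gripper opens to 88 mm and grips with 3 to 60 N. Pads are 18 mm wide; open, the fingers measure 123 mm over their backs; the gripper's body (75 mm by 187 mm) begins 45 mm behind the grasp point.
Start: joints at [1.166, 0.264, 1.604, -0, 1.274, -0.037], TCP at [0.243, 0.63, 0.239] pointing down, gripper open.
Joint ranges: [-2.63, 2.63], [-0.94, 2.18], [0.31, 2.57], [-1.31, 4.45], [0, 2.66], [-2.55, 2.55]. Speed limits (rad/s): [2.57, 2.57, 3.14, 3.14, 3.14, 3.14].

## Interface

Orientations are given as a rotation vector (axis times angle).
In Python, from cell import manip, inverse_kinematics, cams, order gives the robot as it stands. Calls block until the motion is done:
- manip.move_pose(position, orientation): joint-space move of the TCP to a pose.
- manip.move_linear(position, rate=0.15, rot=None): straight line of the TCP; rot=None keeps the orientation; rate is the mean speed in m/s.
- manip.set_joints(angles): joint-space move.
- manip.set_gripper(opening, force=None): finger opening in m; force is the grip in N (None keeps the last); returns when the fingers have stopped.
- manip.dwell(seconds).
- inverse_kinematics(position, orientation): joint angles nearest the present ones, or None.
- manip.state(): the state.
- cams.capture(name): name is "scene" or "side" or "wrist"; returns a dict with "image" (420x560x3 uint8, blue, green, red), "z_map" (420x560 float32, m along the optical axis (not along the pixel's ray), 0 where there is no reading), "intrinsics" (3x3 intrinsics, pixels), "k1" (the pictures are not rectified: a ray, as slopes to the right and down, at radius r is drawn at 1 + k1 r^2 times it, then the intrinsics apply), "position" and "orientation" of the camera in the world; the wrist camera has in their place "T_tool_cam" (4x4, takes a point from camera to tool coordinates, whose origin is the TCP and whose axes are the flange's). Camera axes: x right, y down, z forward; pixel columns grow to the right and rows downward; lengths in m; the calibration is good to about 2 mm. A picture is of the moment at which its call begins: read the wrist's pose just before it.
A pose or a line that the arm cannot do raises manip.IKError and nothing moves.
- order.close_job(): hands the job in; it is judged then, once.
The state is a dict: "clock": time; "joint_pos": joint angles; "joint_velocities": joint speeds; "tau": joint torques, N m; "tool_pos": TCP position; "tcp_rot": TCP orientation; "contact_force": force on the tool from outside, world axes, zero at the start; "moment": the same for the moment, N m; "gripper_width": finger opening in m; "grasp_force": force on a finger pad.
Only numpy, scipy, OpenCV 4.12 (cv2) and the standard library are available. Lean on these libraries where they do the work, as an engineer would, in place of code of your own. Each camera call takes 0.05 s, during which the arm holds its last target. There are 200 camera calls.

## Working session

There is one attempt and no reset: what is moved stays moved. The work goes in short steps, each a Python script; the robot and the scene stay as the last script left them, time stands still between calls to the robot, and variables do not carry over. Pictures are saved under pics/ and viewed, at most 10 in all, crops included, and the job is handed in when it is done.

```bash
ls; mkdir -p pics; cat > h.py <<'E'
import numpy as np, cv2
from cell import manip, inverse_kinematics, cams, order
from scipy.spatial.transform import Rotation as R
def pose(c, st=None):
    if "T_tool_cam" in c:
        T=np.eye(4); T[:3,:3]=R.from_rotvec(st["tcp_rot"]).as_matrix(); T[:3,3]=st["tool_pos"]
        T=T@np.array(c["T_tool_cam"]); return T[:3,:3],T[:3,3]
    o=np.array(c["orientation"]); 
    return (o if o.shape==(3,3) else R.from_rotvec(o).as_matrix()), np.array(c["position"])
def rays(c,uv):
    K=np.array(c["intrinsics"]); d=(np.atleast_2d(uv)-K[:2,2])/[K[0,0],K[1,1]]
    s=cv2.undistortPoints(np.atleast_2d(uv).astype(float).reshape(-1,1,2),K,np.array([c["k1"],0,0,0,0.]))[:,0]
    return np.c_[s,np.ones(len(s))]
def onplane(c,uv,z,st=None):
    Rm,p=pose(c,st); d=rays(c,uv)@Rm.T
    return p+d*((z-p[2])/d[:,2])[:,None]
def bydepth(c,uv,st=None):
    Rm,p=pose(c,st); uv=np.atleast_2d(uv).astype(int); z=c["z_map"][uv[:,1],uv[:,0]]
    return p+(rays(c,uv)*z[:,None])@Rm.T
E
python3 - <<'E'
from h import *
for n in("scene","side"):
    c=cams.capture(n); cv2.imwrite(f"pics/{n}0.png",c["image"]); print(n,c["position"],c["orientation"],c["k1"])
s=manip.state();print(s["clock"],s["tcp_rot"])
E
```

```text
pics
scene [-0.13155957 -0.86864734  0.63371699] [-2.0253905   0.61563262 -0.37350528] 0.0003374980212453427
side [-0.00820105  0.61124074  0.60238413] [-0.72864007  2.43188982 -1.31556129] -0.1335021400293617
0.1 [-0.57430788 -3.08820754  0.00309283]
```

View pics/scene0.png

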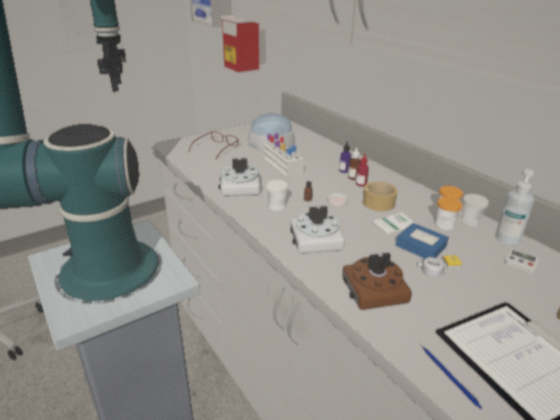

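View pics/side0.png

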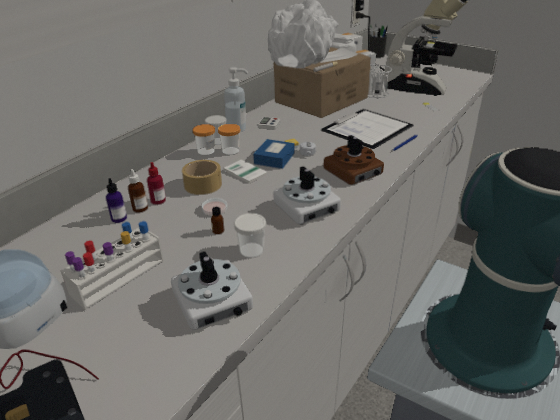

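The scene view shows two white spinners and a brown look-alike. The left (+y) white one has its nut at about (239,166) in scene and (208,266) in side. The other white nut is at (318,215) in scene and (307,181) in side.

```bash
python3 - <<'E'
from h import *
def seg(n,box):
    c=cams.capture(n); x0,y0,x1,y1=box
    m=(c["image"][y0:y1,x0:x1].max(2)<45); v,u=np.nonzero(m); uv=np.c_[u+x0,v+y0]
    P=bydepth(c,uv); P=P[(P[:,2]>.072)&(P[:,2]<.108)]
    print(n,len(uv),len(P),P.mean(0) if len(P) else 0, onplane(c,uv.mean(0),.08))
seg("side",(190,245,228,285)); seg("scene",(228,155,252,176))
seg("side",(295,165,320,192))
c=cams.capture("side"); a=c["image"][235:330,160:260]; cv2.imwrite("pics/c1.png",cv2.resize(a,None,fx=5,fy=5))
# hover looking
rz=R.from_rotvec(manip.state()["tcp_rot"]).as_matrix(); print(rz, cams.capture("wrist")["T_tool_cam"])
E
```

```text
side 382 248 [0.43949817 0.18788726 0.09088741] [[0.44401382 0.18432965 0.08      ]]Traceback (most recent call last):
  File "<stdin>", line 7, in <module>
  File "<stdin>", line 5, in seg
  File "h.py", line 19, in bydepth
    return p+(rays(c,uv)*z[:,None])@Rm.T
              ~~~~^^^^^^
  File "h.py", line 12, in rays
    s=cv2.undistortPoints(np.atleast_2d(uv).astype(float).reshape(-1,1,2),K,np.array([c["k1"],0,0,0,0.]))[:,0]
      ~~~~~~~~~~~~~~~~~~~^^^^^^^^^^^^^^^^^^^^^^^^^^^^^^^^^^^^^^^^^^^^^^^^^^^^^^^^^^^^^^^^^^^^^^^^^^^^^^^^
cv2.error: OpenCV(4.12.0) /io/opencv/modules/calib3d/src/undistort.dispatch.cpp:347: error: (-215:Assertion failed) CV_IS_MAT(_src) && CV_IS_MAT(_dst) && (_src->rows == 1 || _src->cols == 1) && (_dst->rows == 1 || _dst->cols == 1) && _src->cols + _src->rows - 1 == _dst->rows + _dst->cols - 1 && (CV_MAT_TYPE(_src->type) == CV_32FC2 || CV_MAT_TYPE(_src->type) == CV_64FC2) && (CV_MAT_TYPE(_dst->type) == CV_32FC2 || CV_MAT_TYPE(_dst->type) == CV_64FC2) in function 'cvUndistortPointsInternal'
```

```bash
python3 - <<'E'
from h import *
st=manip.state(); print(R.from_rotvec(st["tcp_rot"]).as_matrix().round(2))
manip.move_pose([.43,.187,.27],st["tcp_rot"])
st=manip.state(); c=cams.capture("wrist"); print(np.round(c["T_tool_cam"],3), st["tool_pos"],st["joint_pos"],st["clock"])
cv2.imwrite("pics/w1.png",c["image"])
E
```

```text
[[-0.93  0.36 -0.  ]
 [ 0.36  0.93 -0.  ]
 [ 0.   -0.   -1.  ]]
[[-0.001 -0.959 -0.282  0.073]
 [ 1.    -0.002  0.001 -0.   ]
 [-0.001 -0.282  0.959 -0.145]
 [ 0.     0.     0.     1.   ]] [0.43008126 0.187707   0.2700448 ] [ 3.58965632e-01 -1.52478073e-01  1.98442501e+00 -7.52524413e-04
  1.31041959e+00 -8.44679016e-01] 1.9583
```

View pics/w1.png

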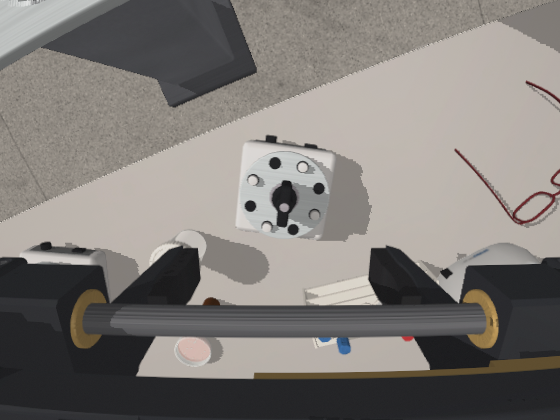

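The wrist view shows the left spinner's wing nut at about (285,203). Its bar runs nearly vertically in the picture, from (287,181) to (283,226). Next I'll measure its centre and bar angle.

```bash
python3 - <<'E'
from h import *
st=manip.state(); c=cams.capture("wrist"); x0,y0,x1,y1=265,170,305,235
im=c["image"]; v,u=np.mgrid[y0:y1,x0:x1]; uv=np.c_[u.ravel(),v.ravel()]
P=bydepth(c,uv,st); 
print("max z",np.percentile(P[:,2],[50,90,97,100]))
dark=im[uv[:,1],uv[:,0]].max(1)<70
for lab,sel in (("depth",(P[:,2]>.085)&(P[:,2]<.12)),("depth&dark",(P[:,2]>.085)&dark)):
    Q=P[sel]; (cx,cy),(w,h),a=cv2.minAreaRect((Q[:,:2]*1000).astype(np.float32))
    _,_,V=np.linalg.svd(Q[:,:2]-Q[:,:2].mean(0),full_matrices=False)
    print(lab,len(Q),Q[:,2].mean(),Q.mean(0),(cx,cy,w,h,a),"pca deg",np.degrees(np.arctan2(V[0,1],V[0,0])))
m=(im[...,:3].max(2)<70).astype(np.uint8); 
# plate disk centre by plate depth
v,u=np.mgrid[130:250,225:345]; P=bydepth(c,np.c_[u.ravel(),v.ravel()],st)
Q=P[(abs(P[:,2]-.056)<.012)]; print("plate/unit median z",np.median(Q[:,2]),cv2.minAreaRect((Q[:,:2]*1000).astype(np.float32)))
E
```

```text
max z [0.05598316 0.09890755 0.10009846 0.41536904]
depth 561 0.09793905402905892 [0.44539029 0.1810602  0.09793905] (447.2120056152344, 180.45199584960938, 18.21449089050293, 46.45027542114258, 68.9638442993164) pca deg -28.911990409572113
depth&dark 468 0.10040623238280734 [0.44400292 0.18193331 0.10040623] (414.4826965332031, 192.21681213378906, 18.187294006347656, 112.87785339355469, 70.35481262207031) pca deg -25.87321268545552
plate/unit median z 0.055527601732552806 ((447.1970520019531, 180.66256713867188), (106.01456451416016, 107.1129150390625), 32.34039306640625)
```

```bash
cat >> h.py <<'E'
def bar(c,st,ctr,zlo=.0965,zhi=.104):
    im=c["image"]; Rm,p=pose(c,st); v,u=np.nonzero(c["z_map"]>0); uv=np.c_[u,v]
    P=bydepth(c,uv,st); s=(P[:,2]>zlo)&(P[:,2]<zhi)&(np.hypot(*(P[:,:2]-ctr).T)<.03)
    Q=onplane(c,uv[s],.100,st)[:,:2]; r=cv2.minAreaRect((Q*1000).astype(np.float32))
    V=np.linalg.svd(Q-Q.mean(0))[2] if len(Q)<3000 else np.linalg.eigh(np.cov(Q.T))[1].T[::-1]
    print("bar",len(Q),Q.mean(0).round(4),r,"pca",np.degrees(np.arctan(V[0,1]/V[0,0])))
E
python3 - <<'E'
from h import *
C=np.array([.447,.1805])
st=manip.state(); c=cams.capture("wrist"); bar(c,st,C)
c2=cams.capture("side"); v,u=np.mgrid[0:420,0:560]; P=bydepth(c2,np.c_[u.ravel(),v.ravel()]); P=P[c2["z_map"].ravel()>0]
d=np.hypot(*(P[:,:2]-C).T)
for a,b in((.03,.06),(.06,.09),(.09,.11),(.11,.14)):
    q=P[(d>a)&(d<b)&(P[:,2]<.2)]; print(a,b,np.percentile(q[:,2],[50,99,99.9]))
E
```

```text
bar 449 [0.446  0.1809] ((446.843994140625, 181.47216796875), (13.717397689819336, 45.19728088378906), 61.06158447265625) pca -28.767364381835698
0.03 0.06 [0.05458048 0.0639711  0.06534265]
0.06 0.09 [-0.00094207  0.04035266  0.04141578]
0.09 0.11 [-0.00164996  0.00217326  0.00302111]
0.11 0.14 [-0.0009121   0.068933    0.07252077]
```

The bar is 13.7 x 45 mm at -28.8°, which matches the given nut, and there is nothing tall nearby. Now I'll grip it and feel a little each way.

```bash
python3 - <<'E'
from h import *
C=[.4468,.181]; th=np.radians(-28.8)
y=np.array([-np.sin(th),np.cos(th),0]); z=np.array([0,0,-1.]); x=np.cross(y,z)
rv=R.from_matrix(np.c_[x,y,z]).as_rotvec()
manip.move_pose(C+[.16],rv); manip.set_gripper(.045)
manip.move_linear(C+[.071],rate=.1)
s=manip.state(); print(s["contact_force"],s["clock"])
manip.set_gripper(.0,25); s0=manip.state()
print(s0["gripper_width"],s0["grasp_force"],s0["contact_force"],s0["moment"],s0["joint_pos"],s0["clock"])
q0=np.array(s0["joint_pos"])
for d in(.06,0,-.06,0):
    q=q0.copy(); q[5]+=d; manip.set_joints(q); manip.dwell(.15); s=manip.state()
    X=R.from_rotvec(s["tcp_rot"]).as_matrix()[:,0]
    print(d,s["joint_pos"][5]-q0[5],np.degrees(np.arctan(X[1]/X[0])),"Mz",s["moment"],"F",s["contact_force"],s["gripper_width"],s["tau"][5],s["clock"])
E
```

```text
[ 0.77595345 -0.375241    0.09609411] 4.5
0.011849986722159459 25.000173873268068 [0.77937245 1.03694529 1.0514009 ] [0.0207457  0.00856705 0.00787821] [ 3.33264563e-01  7.26334264e-02  2.16425997e+00  4.66284772e-05
  9.04351260e-01 -7.34938465e-01] 5.0917
0.06 0.05868918646577259 -32.14707150225318 Mz [0.05877838 0.10906359 0.53492074] F [-0.57055524  0.93339851  0.72712839] 0.012023135268576653 0.5101297236979008 5.4917
0 0.001048029738302314 -28.868138142365396 Mz [-0.01182509  0.17676225  0.06275383] F [-1.05714217  0.50682495  1.23471876] 0.011723247081645771 0.07365206256508827 5.8917
-0.06 -0.05882257913317679 -25.427986101705816 Mz [0.0146363  0.14227279 0.02538625] F [-1.55165567  0.01552745  1.73348703] 0.012153982865877516 0.07170896977186203 6.2917
0 -0.0006405164615292946 -28.769070899192027 Mz [ 0.02317135  0.18050693 -0.05290394] F [-0.52406678  0.01221319  2.16648701] 0.011555565504949386 -0.07856629556044936 6.6917
```

Clockwise meets a hard stop (0.53 N m) and counter-clockwise gives with almost no torque, so the thread is right-handed. I'll turn it counter-clockwise while checking the torque.

```bash
python3 - <<'E'
from h import *
s=manip.state(); q0=np.array(s["joint_pos"])
for d in(-.2,-.6,-1.1,-1.6):
    q=q0.copy(); q[5]+=d; manip.set_joints(q); s=manip.state()
    print(d,s["joint_pos"][5]-q0[5],"M",s["moment"],"F",s["contact_force"],s["gripper_width"],s["clock"])
    if abs(s["moment"][2])>.4: print("STOP"); break
E
```

```text
-0.2 -0.19680352320590477 M [-0.08975058  0.21852492  0.10562511] F [-1.88353817  0.64175104  2.08131394] 0.011784755583473056 7.0
-0.6 -0.5955848814302094 M [-0.35698624  0.27605742  0.0114732 ] F [-1.85696472 -2.33812409  3.74504597] 0.011397350791378826 7.4667
-1.1 -1.0952278055011406 M [-0.7372684   0.19703446  0.04371873] F [-0.95812344 -5.97605084  3.82570149] 0.011857851308451276 8.0167
-1.6 -1.5951957565411388 M [-0.90009688  0.06290503  0.0539097 ] F [ 0.16617582 -6.63264655  3.05687204] 0.011855398906872401 8.5667
```

It turned freely all the way. Now I'll release, rise and check.

```bash
python3 - <<'E'
from h import *
manip.set_gripper(.045); s=manip.state(); p=list(s["tool_pos"]); manip.move_linear(p[:2]+[.17],rate=.12)
rv=[-0.57430788,-3.08820754,0.00309283]
manip.move_pose([.43,.187,.27],rv); manip.dwell(.2)
st=manip.state(); c=cams.capture("wrist"); bar(c,st,[.447,.181]); cv2.imwrite("pics/w2.png",c["image"]); print(st["clock"],st["contact_force"])
E
```

```text
bar 451 [0.4464 0.1806] ((446.8439025878906, 180.34359741210938), (45.33271789550781, 12.819497108459473), 63.27119445800781) pca 62.8438899936231
11.725 [ 0.28773097 -0.46922498  0.41132859]
```

View pics/w2.png

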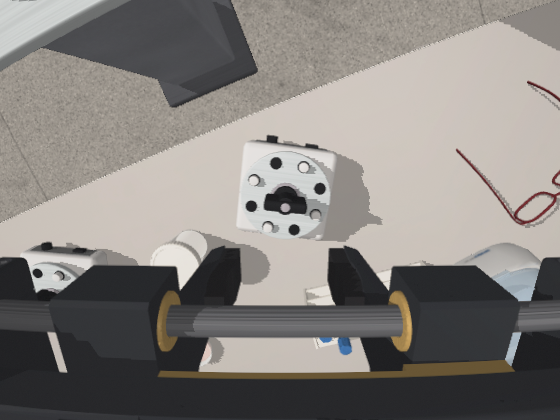

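The nut at (285,204) now lies across the picture. It turned from -28.8° to 62.8°, which is 91.6° counter-clockwise. The gripper is clear of it.

```bash
python3 -c "
from h import *
print(order.close_job())"
```

```text
the job is handed in; nothing more can be done
None
```

I loosened the left spinner's wing nut about 92° counter-clockwise (right-hand thread), let go and moved clear, left the other spinner's nut untouched, and handed the job in at about 12 s on the robot's clock.

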